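Plug the test gauge into the bench air manifold and turn the air on

TASK

Take the pressure gauge out of the wooden rack and push it, upright, into the one open quick coupler of the air manifold until it locks and stays in when you let go; how high the coupler sits on its riser is not known, so go by feel and never press it with more than 30 N. Then, with the gauge locked and let go, swing the manifold's valve lever fully open, in line with the pipe. Leave everything else as it stands.

Things in the scene. Friction and masses are not known exactly. Their poses are not given: they have to be found in the camera images.
- gauge_center (a point): Pressure gauge, 0.15-0.24 kg: an upright round dark steel case, 50 mm in diameter, 28 mm thick, on a steel plug-in stem. The point is the case's middle; z up along the stem, x out of the white dial, y across the case: grip its rim along y, from above. A 27 mm hexagon lies 28 to 37 mm below, under it a round plug to 75 mm below. It stands in a hole of the wooden rack, hanging by its hexagon.
- gauge_tip (a point): Lower end of the gauge's plug, on its axis, 75 mm below the middle of the case; same axes. The plug is 15 mm in diameter and 38 mm long up to the hexagon, its nose bevelled over the last 4 mm, with a groove 9 to 19 mm from the end in which the coupler's pawls lock. It stands 38 mm deep in the rack, about 0.8 mm loose all round: lift it straight up by 40 mm or more.
- outlet_top (a point): Point on the manifold's flat top, on the vertical axis of the one open outlet, 45 mm above the bench. Over it stands the brass quick coupler, 25 mm in diameter, on a threaded riser; its mouth is a funnel 23 mm wide that narrows to a 17 mm bore. The coupler is screwed on to a depth that differs: its mouth is anywhere from 49 to 67 mm above this point, which is not measured.
- sleeve (a joint): Knurled steel sleeve, 32 mm across, around the open coupler, m: 0 at rest, down to 0.005. From 13 mm below the mouth the plug meets a spring plate (3 N); from 22 mm it wedges the pawls apart: the push rises to some 12 to 16 N by 26 mm and the sleeve slips down 2 to 3 mm. At 32 mm (push about 8 N) the pawls snap into the groove and the sleeve springs back: locked. At 33.5 mm comes a hard end stop.
- manifold: Aluminium block of the bench air manifold, 42 x 210 x 45 mm, fixed; origin at the centre of its underside, y along it towards the valve. On its top are three outlets 70 mm apart; two are closed by a rubber cap and a steel plug, less than 66 mm above the top. In the open one a spring lifts the plug: let go unlocked, it comes up 15 mm or so; locked, its end stays 17 to 35 mm above the top.
- valve (a joint): Lever of the ball valve, rad: 0 shut, the lever square to the manifold and pointing to its robot side; 1.57 (a stop) open, the lever in line with the pipe and pointing away from the manifold. It opens clockwise seen from above, stays where it is left and turns with about 0.2 N m of friction.
- valve_axis (a point): Point on the upright axis of the valve lever at the lever's mid-height, 53 mm above the bench. Fixed to the manifold: its y axis runs along the pipe, the way the open lever points; its -x axis is the way the shut lever points.
- valve_grip (a point): Point in the middle of the lever's black rubber grip, 60 mm from the valve axis; its -x axis points to the lever's end. The grip reaches from 23 to 85 mm from the axis, 16 mm wide, 10 mm high, with 48 mm of air under it. The pipe under the open lever is 35 mm high, its elbow 39 mm; sideways the lever is free.
- nozzle_mid (a point): Brass blow nozzle on the same kind of plug, in another hole of the rack, 84 mm long overall; the point lies 60 mm above its plug's end. To be left.
- blank_mid (a point): Aluminium blanking plug with a knurled knob, in another hole of the rack, 62 mm long overall; the point lies 52 mm above its plug's end. To be left.
- rack: Wooden block, 64 x 235 x 46 mm, fixed to the bench, with three holes 80 mm apart along its y axis, in which the gauge, the nozzle and the blanking plug stand in any order. Origin at the centre of its underside.
- glue: Yellow glue bottle, 60 mm in diameter, 170 mm tall; origin at the centre of its foot. To be left.
- tapemeasure: Black tape measure, 62 x 34 x 62 mm; origin at the centre of its underside. To be left.
- offcut: Plywood offcut, 90 x 160 x 18 mm, lying flat; origin at the centre of its underside. To be left.
- edging: Roll of edge banding lying flat, 116 mm across, 23 mm high; origin at the centre of its underside. To be left.
There are look-alikes about, which are no part of the job. What is shaped like the part that bears gauge_center but green or pink is not meant.

How it is judged:
By the outcome, as a careful person would: the job done as asked, in the order asked, and still so for the second after the job is handed in, with the robot touching nothing.
It also fails if it takes over 61 s, if anything falls off the work surface, if the arm or the gripper's body presses on something with over 40 N, if the wrist force passes 120 N, or if a joint passes its speed limit or range.

ROBOT

A 7-joint arm with a two-finger parallel gripper is mounted at the origin on the work surface. World frame = base frame: x ahead of the robot, y to its left, z up, the work surface at z = 0. Lengths are in m, angles in rad, forces in N, time in s.
With the tool pointing down it reaches from about 0.35 to 0.9 m from the base axis. Payload 19.9 kg.
Tool frame: the origin (TCP) lies at the very end of the fingers, on their centre line; the grasp point (between the pads) lies 19 mm behind it; z points along the fingers, y is the line along which they close (so a half turn about z gives the same grasp; the last joint's range is limited). The gripper opens to 85 mm and grips with 20 to 120 N. Pads are 22 mm wide; open, the fingers measure 114 mm over their backs; the gripper's body (76 mm by 85 mm) begins 54 mm behind the grasp point. The pads swing forward as they close: fully open they stand 13 mm farther back than shut.
Start: joints at [-1.28, 0.417, -0.01, 1.614, 0.005, 1.111, -0.053], TCP at [0.204, 0.591, 0.202] pointing down, gripper open.
Joint ranges: [-2.81, 2.81], [-0.39, 2.02], [-1.27, 1.25], [0.06, 2.57], [-1.19, 4.33], [0.19, 2], [-2.82, 2.82]. Speed limits (rad/s): [1.89, 1.89, 2.39, 2.39, 3.01, 3.01, 3.01].

INTERFACE

Orientations are given as [roll, pitch, yaw] about the fixed x, y, z axes, in that order (R = Rz(yaw) Ry(pitch) Rx(roll)).
In Python, from rig import manip gives the robot as it stands.
- The arm moves only by the shell command python3 -m jog 'ROWS' [FORCE]. ROWS is JSON, a list of rows, each a list of 5 numbers: the shift along the tool's x, y, z in cm, then the turn about the tool's z in rad, then the gripper command: -1 is fully open, 1 is shut, values between are in proportion. A call has 1 to 8 rows; each row is the pose to reach, as a shift and turn from the pose commanded when the call began, along the tool's axes at that moment; what a row does not reach only later rows make up. A row lasts 1/8 s, in which the tool goes at most 62.5 mm and 10.7 degrees, less where a joint would pass 70% of its speed; a pose out of reach is approached as far as the arm can. A call with a gripper value outside its range is refused whole. The fingers move at their own pace and stop on an object; FORCE is the grip in N (left out, the last holds). Time passes only in rows, so rows that repeat a pose let the fingers close. It gives the time, the measured TCP pose, the force, the opening and the grip force at its end, in the units of the state.
- manip.state(): the state, without advancing time (a new reading comes with each control period).
- manip.read_camera(name): name is "side" or "top"; returns a dict with "img" (480x640x3 uint8, red, green, blue), "fx", "fy", "cx", "cy" (pixels), "world_from_camera" (4x4, takes a point from camera to world coordinates). Camera axes: x right, y down, z forward; pixel columns grow to the right and rows downward; lengths in m; the calibration is good to about 2 mm. A picture is of the moment at which its call begins. There is no depth.
- manip.hand_in(): hands the job in; it is judged then, once.
The state is a dict: "time_s": time; "q": joint angles; "qd": joint speeds; "joint_torque": joint torques, N m; "eef_pos": TCP position; "tool_rot": TCP orientation; "wrist_force": force on the tool from outside, world axes, zero at the start; "ft_torque": the same for the moment, N m; "finger_gap": opening from 0.0 (shut) to 1.0 (fully open); "grasp_force": force on a finger pad.
Only numpy, scipy, OpenCV 4.12 (cv2) and the standard library are available. Lean on these libraries where they do the work, as an engineer would, in place of code of your own. Each camera call takes 0.05 s, during which the arm holds its last target. There are 200 camera calls.

## Working session

There is one attempt and no reset: what is moved stays moved. The work goes in short steps, Python scripts to look and compute and a shell command to move; the robot and the scene stay as the last step left them, time stands still between calls to the robot, and variables do not carry over. Pictures are saved under pics/ and viewed, at most 10 in all, crops included, and the job is handed in when it is done.

```bash
ls; mkdir -p pics; cat > h.py <<'E'
import numpy as np,cv2
from rig import manip
def shot(n,f=None):
    c=manip.read_camera(n)
    if f: cv2.imwrite('pics/'+f,c['img'][...,::-1])
    return c
def ray(c,u,v):
    T=np.array(c['world_from_camera']);d=np.array([(u-c['cx'])/c['fx'],(v-c['cy'])/c['fy'],1.])
    return T[:3,3],T[:3,:3]@d
def onz(c,u,v,z):
    o,d=ray(c,u,v);return o+d*(z-o[2])/d[2]
def proj(c,p):
    T=np.linalg.inv(np.array(c['world_from_camera']));q=T[:3,:3]@np.array(p)+T[:3,3]
    return np.array([c['fx']*q[0]/q[2]+c['cx'],c['fy']*q[1]/q[2]+c['cy']])
def tri(c1,p1,c2,p2):
    o1,d1=ray(c1,*p1);o2,d2=ray(c2,*p2)
    A=np.stack([d1,-d2],1);s=np.linalg.lstsq(A,o2-o1,rcond=None)[0]
    a=o1+d1*s[0];b=o2+d2*s[1];return (a+b)/2,np.linalg.norm(a-b)
E
python3 - <<'E'
from h import *
for n in('top','side'):
    c=shot(n,n+'0.png');print(n,c['fx'],c['cx'],c['cy'],np.round(c['world_from_camera'],3).tolist())
print({k:np.round(v,3).tolist() for k,v in manip.state().items()})
E
```

```text
pics
top 496.4112470236612 319.7167992581834 241.7854708283616 [[-0.018, -0.992, 0.121, 0.405], [-1.0, 0.02, 0.021, -0.051], [-0.023, -0.121, -0.992, 1.154], [0.0, 0.0, 0.0, 1.0]]
side 486.78638132992376 318.36631291215247 236.37342507627795 [[0.749, -0.464, 0.472, 0.035], [-0.662, -0.537, 0.522, -0.623], [0.011, -0.704, -0.71, 0.84], [0.0, 0.0, 0.0, 1.0]]
{'time_s': 0.1, 'q': [-1.28, 0.418, -0.01, 1.614, 0.005, 1.111, -0.053], 'qd': [0.001, -0.002, 0.0, -0.005, 0.001, 0.0, 0.0], 'joint_torque': [0.001, -86.582, 0.68, -43.564, 0.019, 0.005, 0.0], 'eef_pos': [0.204, 0.59, 0.201], 'tool_rot': [-3.14, 0.0, 2.809], 'wrist_force': [0.068, 1.027, -0.567], 'ft_torque': [-0.003, 0.016, -0.016], 'grasp_force': 0.0, 'finger_gap': 1.001}
```

View pics/top0.png

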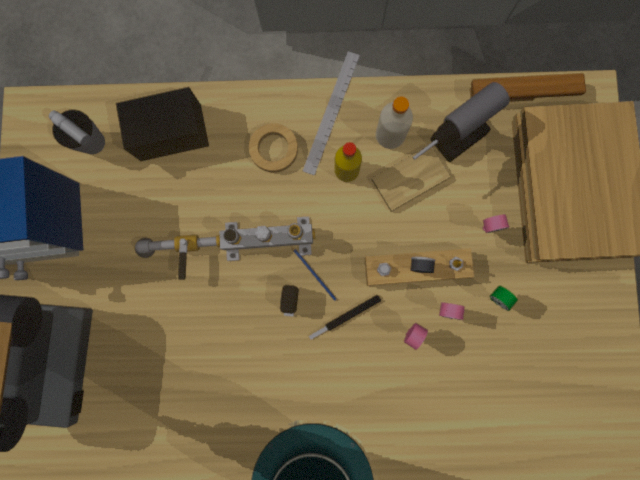

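View pics/side0.png

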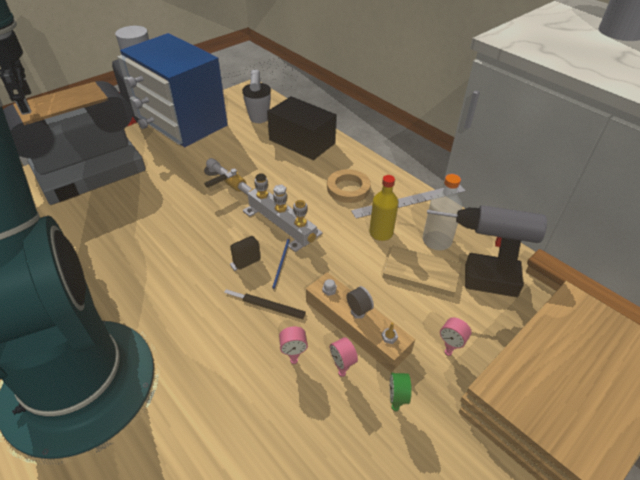

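The gauge must be chosen among: a dark case in the rack at top (423,265) / side (360,301), pink ones at top (496,224), (452,311) and (416,336), and a green one at (504,298). By the description it is the dark one in the rack. The manifold outlets are at top (232,235) with a dark cap, (263,233) with a steel plug, and (296,231) in brass, which looks open. I'll check both in one crop sheet.

```bash
python3 - <<'E'
from h import *
t=cv2.imread('pics/top0.png');s=cv2.imread('pics/side0.png')
r=lambda im,x,y,w,h:cv2.resize(im[y:y+h,x:x+w],(400,300),interpolation=cv2.INTER_CUBIC)
# top crops 4:3
a=r(t,130,190,200,150)
b=r(t,355,220,128,96)
d=r(s,195,150,140,105)
e=r(s,300,260,120,90)
cv2.imwrite('pics/crop1.png',np.vstack([np.hstack([a,b]),np.hstack([d,e])]))
E
```

```text
(no output)
```

View pics/crop1.png

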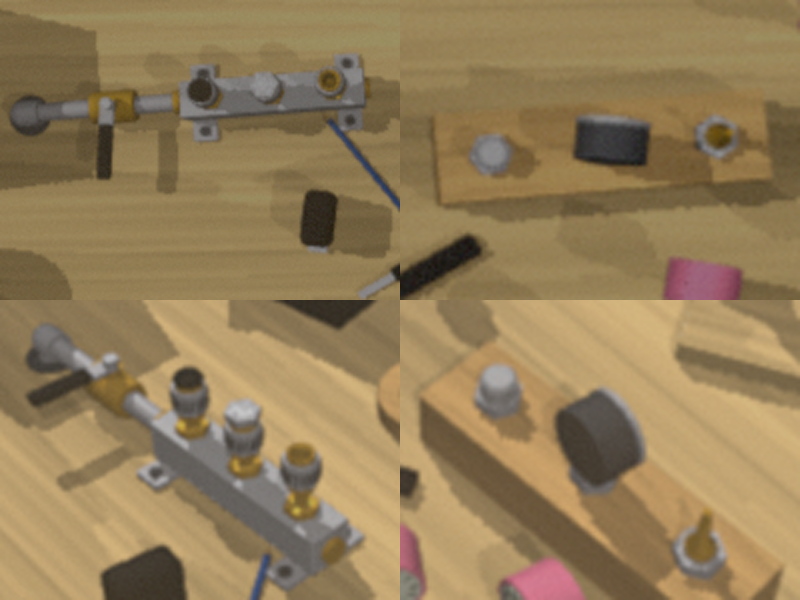

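The choice holds: the dark steel gauge in the middle rack hole, its dial facing away from the robot. The open coupler is the brass one at top (295,230) / side (300,204). The valve lever is at top (183,262).

```bash
python3 - <<'E'
from h import *
T=shot('top');S=shot('side')
def blob(c,x0,y0,x1,y1,thr):
    im=cv2.cvtColor(c['img'],cv2.COLOR_RGB2HSV)[y0:y1,x0:x1]
    m=((im[...,2]<thr)).astype(np.uint8)
    n,l,st,ce=cv2.connectedComponentsWithStats(m);i=1+np.argmax(st[1:,4])
    r=cv2.minAreaRect(np.argwhere(l==i)[:,::-1].astype(np.float32))
    return ce[i]+[x0,y0],st[i],((r[0][0]+x0,r[0][1]+y0),r[1:])
for thr in(60,75,90):
    print(thr,'top',blob(T,400,245,450,285,thr),'side',blob(S,340,280,380,325,thr))
g=lambda o,k,u,v:(o[0]+u/k,o[1]+v/k)
P=lambda n,c,p,z:print(n,np.round(p,1),np.round(onz(c,*p,z),4))
for u,v in[(35,115),(368,95),(370,178),(40,203)]: P('rack',T,g((355,220),3.125,u,v),.046)
# manifold top corners
for u,v in[(181,81),(364,69),(365,107),(183,119)]: P('man',T,g((130,190),2,u,v),.045)
m,e=tri(T,g((130,190),2,330,79),S,g((195,150),400/140,302,154));print('mouth',m,e)
for z in(.094,.112): P('mouth',T,g((130,190),2,330,79),z)
b,e=tri(T,g((355,220),3.125,490,153) if 0 else g((355,220),3.125,90,152),S,g((300,260),400/120,101,70));print('blank top',b,e)
n,e=tri(T,g((355,220),3.125,320,137),S,g((300,260),400/120,305,212));print('nozzle top',n,e)
for q in[(105,103),(104,176)]: P('lever',T,g((130,190),2,*q),.055)
c,e=tri(T,(423.5,265),S,(359.5,300));print('gauge',c,e)
E
```

```text
Traceback (most recent call last):
ValueError: attempt to get argmax of an empty sequence
```

```bash
python3 - <<'E'
from h import *
T=shot('top');S=shot('side')
def blob(c,x0,y0,x1,y1,thr):
    im=cv2.cvtColor(c['img'],cv2.COLOR_RGB2HSV)[y0:y1,x0:x1]
    m=((im[...,2]<thr)).astype(np.uint8)
    n,l,st,ce=cv2.connectedComponentsWithStats(m)
    if n<2: return im[...,2].min()
    i=1+np.argmax(st[1:,4])
    return np.round(ce[i]+[x0,y0],1),st[i]+[x0,y0,0,0,0]
for thr in(75,85,95):
    print(thr,'top',blob(T,400,245,450,285,thr),'side',blob(S,340,280,380,325,thr))
g=lambda o,k,u,v:(o[0]+u/k,o[1]+v/k)
P=lambda n,c,p,z:print(n,np.round(p,1),np.round(onz(c,*p,z),4))
for u,v in[(35,115),(368,95),(370,178),(40,203)]: P('rack',T,g((355,220),3.125,u,v),.046)
for u,v in[(181,81),(364,69),(365,107),(183,119)]: P('man',T,g((130,190),2,u,v),.045)
m,e=tri(T,g((130,190),2,330,79),S,g((195,150),400/140,302,154));print('mouth',m,e)
for z in(.094,.112): P('mouth',T,g((130,190),2,330,79),z)
b,e=tri(T,g((355,220),3.125,90,152),S,g((300,260),400/120,101,70));print('blank top',b,e)
n,e=tri(T,g((355,220),3.125,320,137),S,g((300,260),400/120,305,212));print('nozzle top',n,e)
for q in[(105,103),(104,176)]: P('lever',T,g((130,190),2,*q),.055)
c,e=tri(T,(423.5,265),S,(359.5,300));print('gauge',c,e)
E
```

```text
75 top (array([422.5, 265.7]), array([411, 259,  24,  14, 285])) side (array([355.6, 305. ]), array([347, 294,  24,  21, 190]))
85 top (array([422.5, 265.7]), array([411, 259,  24,  14, 298])) side (array([358.5, 304. ]), array([347, 292,  25,  24, 343]))
95 top (array([422.4, 265.5]), array([411, 258,  24,  16, 311])) side (array([358.7, 301.7]), array([347, 288,  25,  28, 481]))
rack [366.2 256.8] [ 0.5045 -0.1312  0.046 ]
rack [472.8 250.4] [ 0.5141 -0.3686  0.046 ]
rack [473.4 277. ] [ 0.455  -0.3667  0.046 ]
rack [367.8 285. ] [ 0.4416 -0.1329  0.046 ]
man [220.5 230.5] [0.5709 0.1968 0.045 ]
man [312.  224.5] [ 0.5802 -0.0111  0.045 ]
man [312.5 243.5] [ 0.537  -0.0115  0.045 ]
man [221.5 249.5] [0.5275 0.1942 0.045 ]
mouth [0.5615972  0.02279817 0.1044078 ] 0.0019266184833379913
mouth [295.  229.5] [0.5623 0.0241 0.094 ]
mouth [295.  229.5] [0.5597 0.0228 0.112 ]
blank top [ 0.47749467 -0.16828524  0.0713355 ] 0.004774777721649007
nozzle top [ 0.48491703 -0.32559219  0.08547796] 0.007749170802525601
lever [182.5 241.5] [0.5462 0.2801 0.055 ]
lever [182. 278.] [0.4644 0.2799 0.055 ]
gauge [ 0.48094668 -0.25045816  0.08692681] 0.000541039146597888
```

```bash
cat >> h.py <<'E'
def plan(p,yaw):
    s=manip.state();y=s['tool_rot'][2];e=np.array(s['eef_pos']);d=np.array(p)-e
    t=(y-yaw+np.pi)%(2*np.pi)-np.pi
    print('t',round(s['time_s'],2),'tcp',np.round(e,4),'rot',np.round(s['tool_rot'],3),'F',np.round(s['wrist_force'],1),'gap',round(s['finger_gap'],3),'grip',round(s['grasp_force'],1))
    print('shift cm',np.round(100*np.array([d@[np.cos(y),np.sin(y),0],d@[np.sin(y),-np.cos(y),0],-d[2]]),2),'turn',round(t,3))
E
python3 - <<'E'
from h import *
plan([.48,-.25,.17],np.pi-.02)
E
```

```text
t 0.3 tcp [0.2041 0.5906 0.2018] rot [-3.141  0.     2.809] F [ 0.4 -0.2  0.9] gap 0.999 grip 0.0
shift cm [-53.53 -70.44   3.18] turn -0.313
```

```bash
python3 -m jog '[[-3,-4,-2,-0.04,-1],[-7,-9,-3,-0.08,-1],[-10,-13,-3,-0.12,-1],[-14,-18,-3,-0.16,-1],[-17,-22,-3,-0.2,-1],[-21,-27,-3,-0.24,-1],[-24,-31,-3,-0.28,-1],[-28,-36,-3,-0.313,-1]]'; python3 -c "
from h import *
plan([.48,-.25,.17],np.pi-.02)"
```

```text
time_s: 1.3
eef_pos: [0.3509, 0.159, 0.2322]
tool_rot: [3.141, 0.001, 3.124]
wrist_force: [1.9, -0.7, 0.0]
finger_gap: 0.998
grasp_force: 0.0
t 1.3 tcp [0.3509 0.159  0.2322] rot [3.141e+00 1.000e-03 3.124e+00] F [ 1.9 -0.7  0. ] gap 0.998 grip 0.0
shift cm [-13.63 -40.67   6.22] turn 0.002
```

```bash
python3 -m jog '[[-2,-6,0,0,-1],[-4,-12,1,0,-1],[-6,-18,1,0,-1],[-8,-24,2,0,-1],[-10,-30,3,0,-1],[-12,-36,4,0,-1],[-13.6,-40.6,6,0,-1],[-13.6,-40.6,6,0,-1]]'; python3 -c "
from h import *
T=shot('top','t2.png');S=shot('side','s2.png')
plan([.48,-.25,.064],np.pi-.02)
a=cv2.imread('pics/t2.png')[180:330,330:530];b=cv2.imread('pics/s2.png')[190:370,260:500]
cv2.imwrite('pics/c2.png',np.hstack([cv2.resize(x,(400,300),interpolation=2) for x in(a,b)]))"
```

```text
time_s: 2.3
eef_pos: [0.4774, -0.2521, 0.1701]
tool_rot: [-3.139, -0.004, 3.117]
wrist_force: [-0.2, 0.5, 0.0]
finger_gap: 0.998
grasp_force: 0.0
t 2.4 tcp [ 0.4782 -0.2484  0.1716] rot [-3.141e+00 -1.000e-03  3.121e+00] F [-0.3  1.3 -0.2] gap 1.0 grip 0.0
shift cm [-0.18 -0.16 10.76] turn -0.001
```

View pics/c2.png

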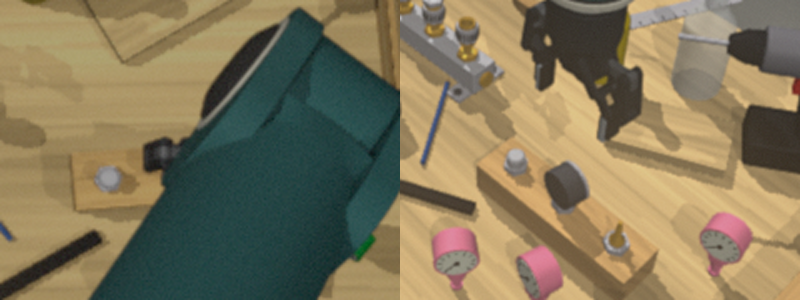

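The top view is blocked by the arm. The side crop shows the open fingers straddling the gauge line, with the gauge clear at crop (565,185). Going down.

```bash
python3 -m jog '[[-0.2,-0.1,3,0,-1],[-0.2,-0.1,6,0,-1],[-0.2,-0.1,9,0,-1],[-0.2,-0.1,10.6,0,-1],[-0.2,-0.1,10.6,0,-1],[-0.2,-0.1,10.6,0,-1]]'; python3 -c "
from h import *
plan([.48,-.25,.064],np.pi-.02)
S=shot('side','s3.png')
b=cv2.imread('pics/s3.png')[220:370,280:480]
cv2.imwrite('pics/c3.png',cv2.resize(b,(800,600),interpolation=2))"
```

```text
time_s: 3.15
eef_pos: [0.4813, -0.2492, 0.0672]
tool_rot: [-3.141, 0.002, 3.122]
wrist_force: [-0.1, -0.4, 1.0]
finger_gap: 1.001
grasp_force: 0.0
t 3.15 tcp [ 0.4813 -0.2492  0.0672] rot [-3.141e+00  2.000e-03  3.122e+00] F [-0.1 -0.4  1. ] gap 1.001 grip 0.0
shift cm [ 0.13 -0.08  0.32] turn 0.001
```

View pics/c3.png

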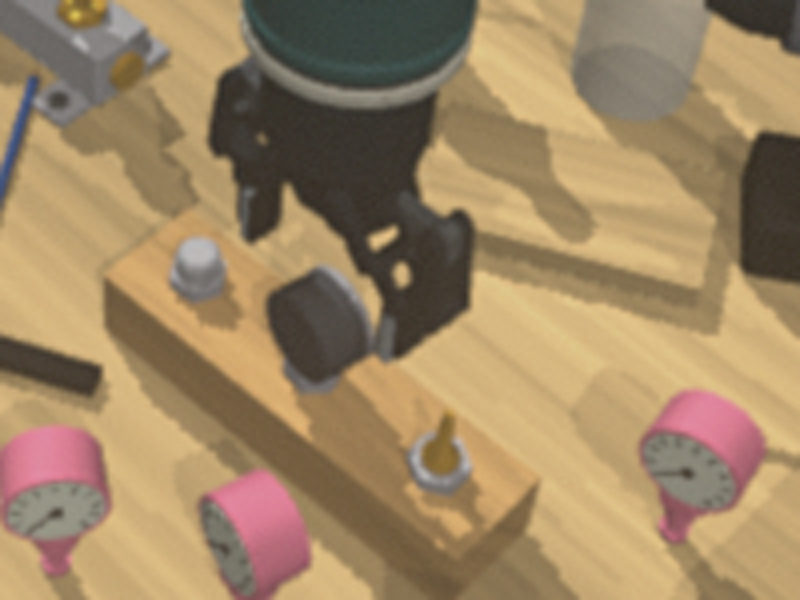

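```bash
python3 -c "
from h import *
S=shot('side')
for p in [(.4813,-.2492,.083),(.48,-.25,.083),(.48,-.25,.046),(.4813,-.2917,.08),(.4813,-.2067,.08)]: print(p,(proj(S,p)-[280,220])*4)"
```

```text
(0.4813, -0.2492, 0.083) [315.55184348 323.08264965]
(0.48, -0.25, 0.083) [314.81042889 325.50098881]
(0.48, -0.25, 0.046) [309.59372826 370.82842005]
(0.4813, -0.2917, 0.08) [378.3653018 381.3289743]
(0.4813, -0.2067, 0.08) [254.77135487 274.8776661 ]
```

```bash
python3 -m jog '[[0.1,-0.1,0.3,0,-0.8],[0.1,-0.1,0.3,0,-0.5],[0.1,-0.1,0.3,0,-0.34],[0.1,-0.1,0.3,0,-0.34],[0.1,-0.1,0.3,0,-0.34]]' 25; python3 -c "
from h import *
plan([.48,-.25,.064],np.pi-.02)
S=shot('side','s4.png')
print((proj(S,manip.state()['eef_pos'])-[310,250])*8)
b=cv2.imread('pics/s4.png')[250:325,310:410]
cv2.imwrite('pics/c4.png',cv2.resize(b,(800,600),interpolation=2))"
```

```text
time_s: 3.88
eef_pos: [0.4796, -0.2503, 0.0631]
tool_rot: [-3.141, 0.0, 3.122]
wrist_force: [-0.7, 0.1, 0.2]
finger_gap: 0.673
grasp_force: 0.0
t 3.88 tcp [ 0.4796 -0.2503  0.0631] rot [-3.141  0.     3.122] F [-0.7  0.1  0.2] gap 0.673 grip 0.0
shift cm [-0.04  0.03 -0.09] turn 0.0
[383.52566909 461.97135508]
```

View pics/c4.png

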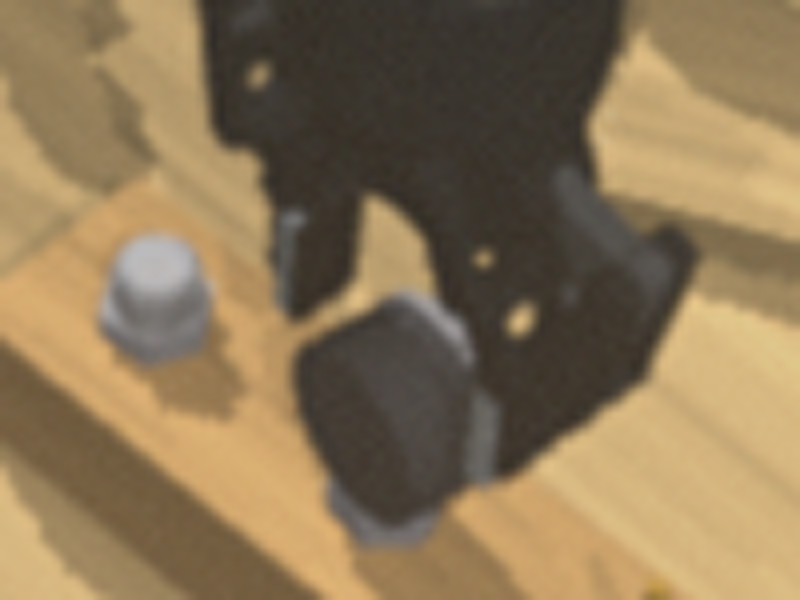

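```bash
python3 -m jog '[[0,0,0,0,-0.15],[0,0,0,0,0],[0,0,0,0,0.1],[0,0,0,0,0.1]]' 20; python3 -c "
from h import *
plan([.48,-.25,.064],np.pi-.02)
S=shot('side','s5.png')
b=cv2.imread('pics/s5.png')[250:325,310:410]
cv2.imwrite('pics/c5.png',cv2.resize(b,(800,600),interpolation=2))"
```

```text
time_s: 4.42
eef_pos: [0.4798, -0.2494, 0.0634]
tool_rot: [3.14, 0.0, 3.122]
wrist_force: [-2.2, 6.6, 10.7]
finger_gap: 0.499
grasp_force: 18.6
t 4.42 tcp [ 0.4798 -0.2494  0.0634] rot [3.14  0.    3.122] F [-2.2  6.6 10.7] gap 0.499 grip 18.6
shift cm [-0.02 -0.06 -0.06] turn 0.001
```

View pics/c5.png

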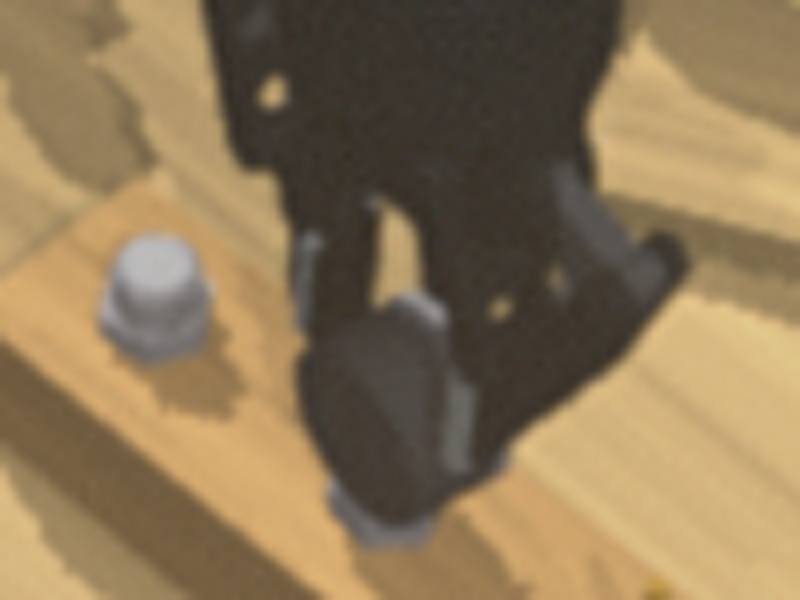

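The gap reads only 0.50 (42 mm) with an upward push of 11 N. The side crop shows the pads on the upper part of the case, finger ends at (460,470), and set back by about 6 mm in x. So the hand is really too high. I'll open a little, shift -x and go lower by feel.

```bash
python3 -m jog '[[0,0,0,0,-0.4],[0,0,0,0,-0.4],[0.5,0.1,0.3,0,-0.4],[0.5,0.1,0.6,0,-0.4],[0.5,0.1,0.9,0,-0.4],[0.5,0.1,0.9,0,-0.4]]' 20; python3 -m jog '[[0,0,0.2,0,-0.4],[0,0,0.4,0,-0.4],[0,0,0.4,0,-0.4]]'
```

```text
time_s: 5.22
eef_pos: [0.4745, -0.2491, 0.0537]
tool_rot: [-3.142, -0.0, 3.122]
wrist_force: [-0.2, -0.4, 0.2]
finger_gap: 0.707
grasp_force: 0.0
time_s: 5.6
eef_pos: [0.4745, -0.2491, 0.0499]
tool_rot: [-3.142, -0.0, 3.122]
wrist_force: [-0.7, -0.9, -0.2]
finger_gap: 0.697
grasp_force: 0.0
```

```bash
python3 -m jog '[[0,0,0.2,0,-0.4],[0,0,0.2,0,-0.15],[0,0,0.2,0,0],[0,0,0.2,0,0.1],[0,0,0.2,0,0.1]]' 20; python3 -c "
from h import *
S=shot('side','s6.png')
b=cv2.imread('pics/s6.png')[250:325,310:410]
cv2.imwrite('pics/c6.png',cv2.resize(b,(800,600),interpolation=2))"
```

```text
time_s: 6.22
eef_pos: [0.4747, -0.2491, 0.0481]
tool_rot: [-3.142, 0.0, 3.122]
wrist_force: [0.0, 1.6, 4.3]
finger_gap: 0.587
grasp_force: 20.2
```

View pics/c6.png

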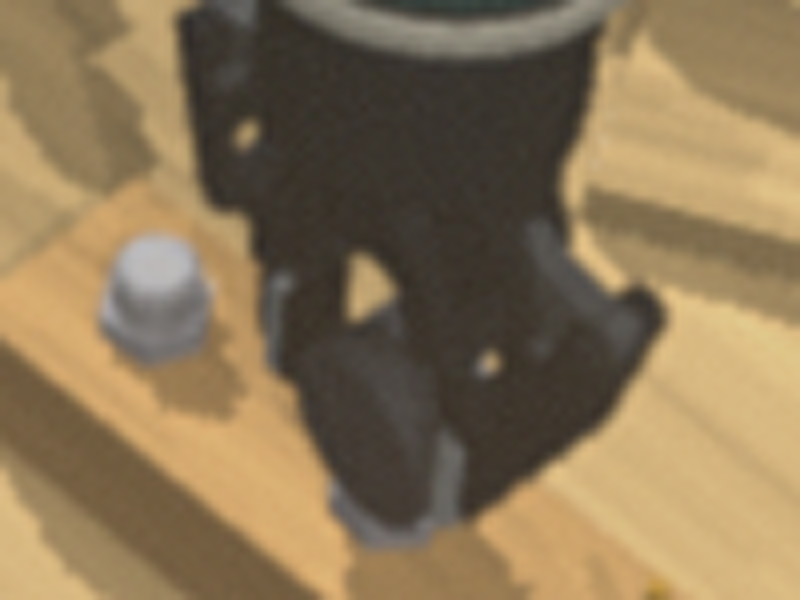

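Gap 0.587 = 50 mm: the pads are now at the case's widest point, with finger ends about 3 to 11 mm below its middle (left end (285,375), right end (450,520)). I'll take a fuller grip 8 mm lower, then grip firmly and lift.

```bash
python3 -m jog '[[0,0,0,0,-0.35],[0,0,0,0,-0.35],[0,0,0.4,0,-0.35],[0,0,0.8,0,-0.35],[0,0,0.8,0,-0.35],[0,0,0.8,0,0],[0,0,0.8,0,0.2],[0,0,0.8,0,0.2]]' 60; python3 -m jog '[[0,0,0,0,0.2],[0,0,0,0,0.2]]' 60
```

```text
time_s: 7.28
eef_pos: [0.4747, -0.2492, 0.0404]
tool_rot: [3.141, 0.0, 3.122]
wrist_force: [-2.6, 1.1, 7.8]
finger_gap: 0.57
grasp_force: 60.0
time_s: 7.52
eef_pos: [0.4747, -0.2492, 0.0404]
tool_rot: [3.142, 0.0, 3.122]
wrist_force: [-1.3, 2.0, 7.6]
finger_gap: 0.571
grasp_force: 60.0
```

```bash
python3 -m jog '[[0,0,-0.5,0,0.2],[0,0,-1.5,0,0.2],[0,0,-3,0,0.2],[0,0,-5,0,0.2],[0,0,-8,0,0.2],[0,0,-12,0,0.2],[0,0,-15,0,0.2],[0,0,-15,0,0.2]]' 60; python3 -c "
from h import *
plan([.558,.0225,.19],np.pi-.02)
S=shot('side','s7.png')
print(proj(S,manip.state()['eef_pos']))
cv2.imwrite('pics/c7.png',cv2.resize(cv2.imread('pics/s7.png')[170:320,290:490],(800,600),interpolation=2))"
```

```text
time_s: 8.52
eef_pos: [0.4756, -0.2497, 0.193]
tool_rot: [-3.141, 0.004, 3.122]
wrist_force: [-0.9, -0.1, -1.8]
finger_gap: 0.567
grasp_force: 61.6
t 8.53 tcp [ 0.4756 -0.2497  0.193 ] rot [-3.141  0.004  3.122] F [-0.9 -0.1 -1.8] gap 0.567 grip 61.6
shift cm [-7.7  27.38  0.3 ] turn 0.0
[360.64822094 265.32726599]
```

View pics/c7.png

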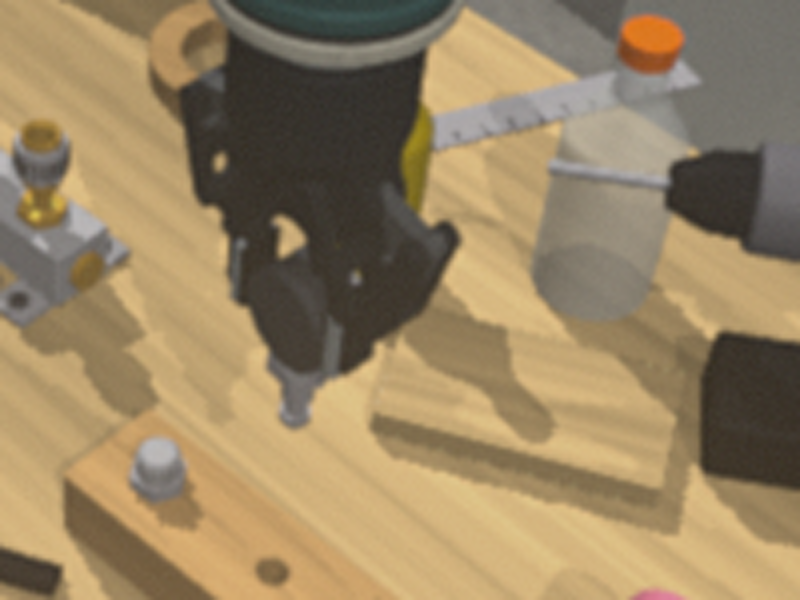

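The gauge is held upright, its tip at crop (295,422) = side (363.7,275.5), and its hole is empty at (272,571). Next I'll work out the tip's place relative to the TCP.

```bash
python3 -c "
from h import *
S=shot('side')
e=np.array(manip.state()['eef_pos'])
for z in(.1606,): 
  p=onz(S,363.7,275.5,z);print(p,p-e)
# stem where it leaves the case, hexagon
print((proj(S,[.48,-.25,.1606])-[290,170])*4)
# mouth in side: coupler rim ellipse center
g=lambda o,k,u,v:(o[0]+u/k,o[1]+v/k)
for z in(.094,.1,.106,.112): print('mouth side',onz(S,*g((290,170),4,42,134),z), onz(shot('top'),295,229.5,z))
# riser flange centre on manifold top
print('flange',onz(S,*g((290,170),4,42,212),.047))
"
```

```text
[ 0.48265177 -0.25252375  0.1606    ] [ 0.00812314 -0.00361726 -0.02977347]
[286.75530533 421.71305779]
mouth side [0.57044781 0.03281368 0.094     ] [0.56234698 0.02408505 0.094     ]
mouth side [0.56614    0.02753801 0.1       ] [0.56145574 0.02365903 0.1       ]
mouth side [0.56183219 0.02226234 0.106     ] [0.56056451 0.023233   0.106     ]
mouth side [0.55752439 0.01698667 0.112     ] [0.55967327 0.02280698 0.112     ]
flange [0.55964873 0.02101578 0.047     ]
```

```bash
python3 -m jog '[[-1.2,4,0,0,0.2],[-2.4,8.5,0,0,0.2],[-3.8,13,0,0,0.2],[-5.2,18,0,0,0.2],[-6.4,22.5,0,0,0.2],[-7.3,26,0.5,0,0.2],[-7.9,27.6,1,0,0.2],[-7.9,27.6,1,0,0.2]]' 60; python3 -c "
from h import *
plan([.5535,.0245,.175],np.pi-.02)
S=shot('side','s8.png');T=shot('top','t8.png')
print((proj(S,np.array(manip.state()['eef_pos'])+[.0065,-.002,-.031])-[250,120])*4)
a=cv2.resize(cv2.imread('pics/s8.png')[120:270,220:370],(600,600),interpolation=2)
b=cv2.resize(cv2.imread('pics/t8.png')[190:290,245:345],(200,200))
a[:200,:200]=b
cv2.imwrite('pics/c8.png',a)"
```

```text
time_s: 9.82
eef_pos: [0.5589, 0.0255, 0.1792]
tool_rot: [-3.141, -0.001, 3.123]
wrist_force: [-0.2, -0.5, -1.6]
finger_gap: 0.57
grasp_force: 61.7
t 9.82 tcp [0.5589 0.0255 0.1792] rot [-3.141e+00 -1.000e-03  3.123e+00] F [-0.2 -0.5 -1.6] gap 0.57 grip 61.7
shift cm [ 0.53 -0.11  0.42] turn 0.001
[206.34506826 273.54043965]
```

View pics/c8.png

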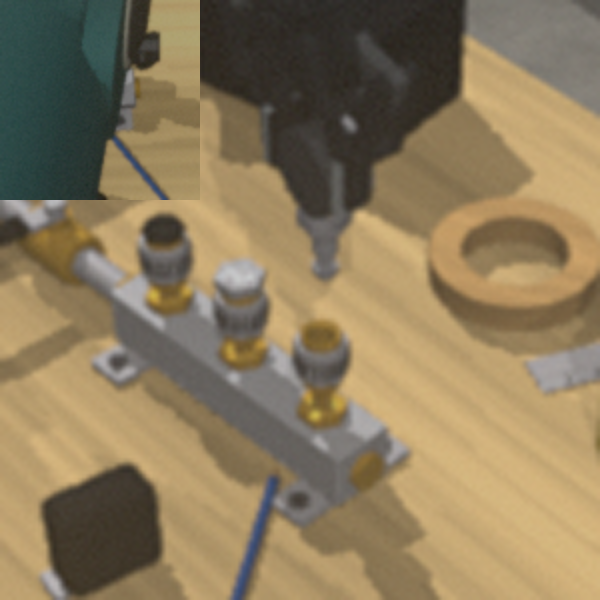

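The side crop shows the tip at (325,277) = (301.2,189.2), above and slightly right of the mouth at (321,332) = (300.2,203.0). The adjacent outlets, with the black cap and steel plug, are clear.

```bash
python3 -c "
from h import *
S=shot('side');e=np.array(manip.state()['eef_pos'])
p=onz(S,301.2,189.2,e[2]-.0322+.001);print('tip',p,p-e)
for x,y in[(.5608,.0226),(.5596,.021),(.557,.0222)]: print([np.round((proj(S,[x,y,z])-[220,120])*4) for z in(.047,.1065,.1477)])
"
```

```text
tip [0.56285793 0.02009374 0.14887067] [ 0.00404632 -0.00346154 -0.0312    ]
[array([322., 410.]), array([320., 334.]), array([319., 278.])]
[array([322., 412.]), array([320., 336.]), array([319., 280.])]
[array([317., 413.]), array([316., 337.]), array([314., 281.])]
```

```bash
python3 -m jog '[[0.3,0,0.5,0,0.2],[0.3,0,1.5,0,0.2],[0.3,0,2.5,0,0.2],[0.3,0,3.2,0,0.2],[0.3,0,3.2,0,0.2],[0.3,0,3.2,0,0.2]]' 60; python3 -c "
from h import *
plan([.5555,.0255,.14],np.pi-.02)
S=shot('side','s9.png')
cv2.imwrite('pics/c9.png',cv2.resize(cv2.imread('pics/s9.png')[160:235,265:340],(600,600),interpolation=2))"
```

```text
time_s: 10.72
eef_pos: [0.5562, 0.0253, 0.1482]
tool_rot: [-3.141, 0.0, 3.122]
wrist_force: [0.4, -0.9, -0.9]
finger_gap: 0.567
grasp_force: 61.7
t 10.72 tcp [0.5562 0.0253 0.1482] rot [-3.141  0.     3.122] F [ 0.4 -0.9 -0.9] gap 0.567 grip 61.7
shift cm [0.07 0.02 0.82] turn 0.0
```

View pics/c9.png

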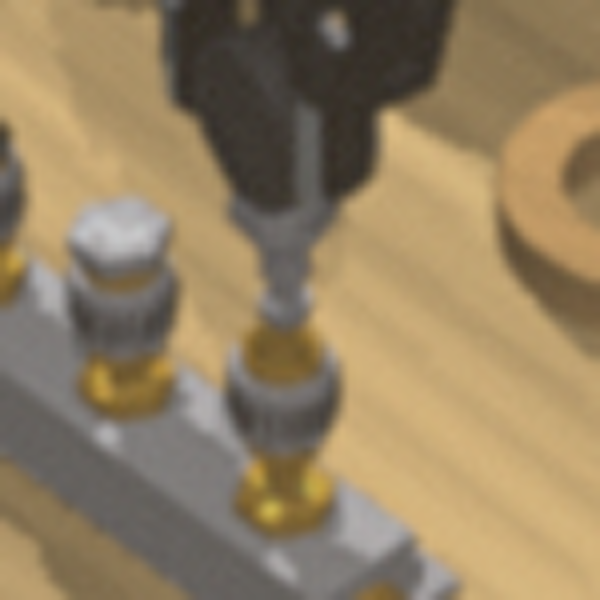

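The tip sits about 10 mm above the mouth, at (287,318) against the mouth centre (284,352). That puts it 2 mm too far in +x and 1 mm in +y, so I'll correct that and feel downwards. I've used up the picture allowance, so the rest goes by numbers.

```bash
python3 -m jog '[[0.2,-0.1,0.3,0,0.2],[0.2,-0.1,0.6,0,0.2],[0.2,-0.1,0.8,0,0.2],[0.2,-0.1,0.9,0,0.2],[0.2,-0.1,1.0,0,0.2],[0.2,-0.1,1.0,0,0.2]]' 60;python3 -m jog '[[0,0,0.1,0,0.2],[0,0,0.2,0,0.2],[0,0,0.3,0,0.2],[0,0,0.3,0,0.2]]' 60
```

```text
time_s: 11.52
eef_pos: [0.554, 0.0244, 0.138]
tool_rot: [-3.141, -0.0, 3.122]
wrist_force: [-0.0, 0.2, -2.4]
finger_gap: 0.565
grasp_force: 61.7
time_s: 12.02
eef_pos: [0.554, 0.0244, 0.1349]
tool_rot: [-3.141, -0.0, 3.122]
wrist_force: [-0.7, 0.4, -1.6]
finger_gap: 0.565
grasp_force: 61.7
```

```bash
for i in 1 2; do python3 -m jog '[[0,0,0.1,0,0.2],[0,0,0.2,0,0.2],[0,0,0.3,0,0.2],[0,0,0.3,0,0.2]]' 60|sed -n 2,4p; done
```

```text
eef_pos: [0.554, 0.0244, 0.1319]
tool_rot: [-3.141, -0.0, 3.122]
wrist_force: [0.1, -1.3, -0.8]
eef_pos: [0.554, 0.0244, 0.1289]
tool_rot: [-3.141, -0.0, 3.122]
wrist_force: [0.2, -0.2, -1.8]
```

```bash
for i in 1 2; do python3 -m jog '[[0,0,0.1,0,0.2],[0,0,0.2,0,0.2],[0,0,0.2,0,0.2]]' 60|sed -n 2,4p; done
```

```text
eef_pos: [0.5542, 0.0244, 0.1271]
tool_rot: [-3.142, 0.0, 3.122]
wrist_force: [-0.9, 0.4, 1.5]
eef_pos: [0.5541, 0.0244, 0.125]
tool_rot: [-3.142, 0.0, 3.122]
wrist_force: [0.2, 0.7, 1.3]
```

The push has gone up by 3 N with almost no side force, so this is the spring plate, which starts near TCP z 0.128. Pawls are expected at about 0.119, lock at about 0.109 and the stop at about 0.1075.

```bash
for i in 1 2; do python3 -m jog '[[0,0,0.1,0,0.2],[0,0,0.2,0,0.2],[0,0,0.3,0,0.2],[0,0,0.3,0,0.2]]' 60|sed -n 2,4p; done; for i in 1 2; do python3 -m jog '[[0,0,0.1,0,0.2],[0,0,0.2,0,0.2],[0,0,0.2,0,0.2]]' 60|sed -n 2,4p; done
```

```text
eef_pos: [0.554, 0.0243, 0.122]
tool_rot: [-3.141, -0.0, 3.122]
wrist_force: [-0.9, 0.3, 2.9]
eef_pos: [0.554, 0.0243, 0.1189]
tool_rot: [-3.141, -0.0, 3.122]
wrist_force: [-0.5, 0.9, 3.4]
eef_pos: [0.5542, 0.0245, 0.1171]
tool_rot: [3.141, 0.0, 3.122]
wrist_force: [0.1, 1.9, 6.2]
eef_pos: [0.5545, 0.0245, 0.1154]
tool_rot: [3.141, 0.001, 3.122]
wrist_force: [-1.3, 1.7, 8.6]
```

```bash
for i in 1 2 3; do python3 -m jog '[[0,0,0.1,0,0.2],[0,0,0.15,0,0.2],[0,0,0.15,0,0.2]]' 60|sed -n 2,6p; done
```

```text
eef_pos: [0.5542, 0.0245, 0.1136]
tool_rot: [3.141, 0.0, 3.122]
wrist_force: [-0.3, 1.1, 5.5]
finger_gap: 0.567
grasp_force: 62.3
eef_pos: [0.5542, 0.0245, 0.1121]
tool_rot: [3.141, 0.0, 3.122]
wrist_force: [-0.5, 2.0, 5.3]
finger_gap: 0.573
grasp_force: 62.2
eef_pos: [0.5542, 0.0245, 0.1106]
tool_rot: [3.141, 0.0, 3.122]
wrist_force: [0.0, 0.7, 4.5]
finger_gap: 0.576
grasp_force: 62.2
```

```bash
for i in 1 2 3; do python3 -m jog '[[0,0,0.05,0,0.2],[0,0,0.1,0,0.2],[0,0,0.1,0,0.2]]' 60|sed -n 2,6p; done
```

```text
eef_pos: [0.5536, 0.0242, 0.1091]
tool_rot: [-3.141, -0.001, 3.122]
wrist_force: [0.1, -0.2, -4.9]
finger_gap: 0.567
grasp_force: 61.9
eef_pos: [0.5542, 0.0243, 0.1087]
tool_rot: [-3.142, 0.0, 3.122]
wrist_force: [-0.0, -1.5, 4.3]
finger_gap: 0.569
grasp_force: 62.4
eef_pos: [0.5541, 0.0243, 0.1076]
tool_rot: [-3.141, 0.0, 3.122]
wrist_force: [-0.5, -0.9, 4.4]
finger_gap: 0.567
grasp_force: 62.6
```

```bash
for i in 1 2; do python3 -m jog '[[0,0,0.05,0,0.2],[0,0,0.05,0,0.2]]' 60|sed -n 2,4p; done
```

```text
eef_pos: [0.5541, 0.0243, 0.107]
tool_rot: [-3.141, 0.0, 3.122]
wrist_force: [-0.6, -1.5, 4.9]
eef_pos: [0.5541, 0.0243, 0.1066]
tool_rot: [-3.142, 0.0, 3.122]
wrist_force: [-0.6, -1.7, 6.5]
```

```bash
python3 -m jog '[[0,0,0.05,0,0.2],[0,0,0.05,0,0.2]]' 60|sed -n 2,4p; python3 -m jog '[[0,0,-0.1,0,0.2],[0,0,-0.2,0,0.2],[0,0,-0.2,0,0.2]]' 60|sed -n 2,4p;python3 -m jog '[[0,0,-0.1,0,0.2],[0,0,-0.1,0,0.2]]' 60|sed -n 2,4p
```

```text
eef_pos: [0.5544, 0.0243, 0.1064]
tool_rot: [3.141, 0.001, 3.122]
wrist_force: [-0.5, -1.2, 10.9]
eef_pos: [0.5541, 0.0244, 0.1081]
tool_rot: [-3.142, 0.0, 3.122]
wrist_force: [-0.0, -0.8, 4.5]
eef_pos: [0.5538, 0.0243, 0.1088]
tool_rot: [-3.141, -0.0, 3.122]
wrist_force: [-0.6, -1.5, 1.1]
```

```bash
python3 -m jog '[[0,0,-0.1,0,0.2],[0,0,-0.1,0,0.2]]' 60|sed -n 2,4p
```

```text
eef_pos: [0.5533, 0.0243, 0.1093]
tool_rot: [-3.141, -0.001, 3.122]
wrist_force: [1.2, -1.6, -13.1]
```

The hard stop came at 0.1064 (11 N), and the tug test gave 13 N of pull without it moving: it's locked. I'll ease off, release and go up.

```bash
python3 -m jog '[[0,0,0.15,0,0.2],[0,0,0.15,0,-0.1],[0,0,0.15,0,-0.3],[0,0,0.15,0,-0.5],[0,0,0.15,0,-0.5],[0,0,0.15,0,-0.5]]' 60; python3 -m jog '[[0,0,-1,0,-0.5],[0,0,-3,0,-0.5],[0,0,-6,0,-0.5],[0,0,-10,0,-0.5],[0,0,-13,0,-0.5],[0,0,-13,0,-0.5]]'; python3 -c "
from h import *
plan([.494,.305,.2],np.pi/2)
S=shot('side','s10.png');T=shot('top','t10.png')
for n,c,x0,y0,x1,y1 in(('side',S,270,130,335,215),('lever',T,165,240,205,290),('sidelever',S,195,155,260,200)):
    g=cv2.cvtColor(c['img'],cv2.COLOR_RGB2HSV)[y0:y1,x0:x1,2]
    m=(g<75).astype(np.uint8);k,l,st,ce=cv2.connectedComponentsWithStats(m)
    for i in range(1,k):
        if st[i,4]>25: print(n,np.round(ce[i]+[x0,y0],1),(st[i]+[x0,y0,0,0,0]).tolist())
print('gauge exp side',[np.round(proj(S,[.5605,.0228,z]),1) for z in (.151,.126,.176)])
"
```

```text
time_s: 20.15
eef_pos: [0.5541, 0.0244, 0.1086]
tool_rot: [-3.142, 0.0, 3.122]
wrist_force: [0.2, 0.6, -0.7]
finger_gap: 0.747
grasp_force: 0.0
time_s: 20.9
eef_pos: [0.555, 0.0243, 0.2411]
tool_rot: [3.14, 0.004, 3.122]
wrist_force: [-0.4, -0.0, -0.9]
finger_gap: 0.749
grasp_force: 0.0
t 20.9 tcp [0.555  0.0243 0.2411] rot [3.14  0.004 3.122] F [-0.4 -0.  -0.9] gap 0.749 grip 0.0
shift cm [ 6.66 27.94  4.11] turn 1.551
side [304.3 140.4] [270, 130, 65, 30, 1285]
side [298.9 191.2] [290, 181, 20, 20, 237]
lever [181.9 265.4] [179, 253, 7, 26, 165]
sidelever [209.7 172. ] [205, 168, 13, 7, 43]
sidelever [215.5 180.3] [205, 175, 22, 12, 107]
gauge exp side [array([299.6, 188.3]), array([299.8, 196.9]), array([299.4, 179.4])]
```

```bash
cat > v.py <<'E'
from h import *
T=shot('top');S=shot('side')
hsv=cv2.cvtColor(T['img'],cv2.COLOR_RGB2HSV)
x0,y0,x1,y1=165,245,205,290
m=(hsv[y0:y1,x0:x1,2]<75).astype(np.uint8)
k,l,st,ce=cv2.connectedComponentsWithStats(m);i=1+np.argmax(st[1:,4])
p=np.argwhere(l==i)[:,::-1]+[x0,y0]
W=np.array([onz(T,u,v,.057)[:2] for u,v in p])
c=(W.min(0)+W.max(0))/2;d=np.linalg.svd(W-W.mean(0))[2][0];d*=np.sign(d[0])
print('grip centre',W.mean(0),c,'x ext',W[:,0].min(),W[:,0].max(),'dir',d,np.arctan2(d[1],d[0]))
# pipe / brass body: grey-brass centreline between manifold and elbow
u=np.array([.999,.045]);print('axis',W.mean(0)+.054*u)
# pipe line from manifold
t=(W.mean(0)[1]-.0921);print('pipe x at lever',.5539-.045*t)
print('elbow px on z=.035',onz(T,145,246,.039),onz(T,208,241,.03))
print('q',np.round(manip.state()['q'],2))
E
python3 v.py
```

```text
grip centre [0.49243101 0.2798762 ] [0.49216449 0.27983639] x ext 0.4641665896643914 0.5201623978792268 dir [ 0.99971047 -0.02406186] -0.024064186393479264
axis [0.54637701 0.2823062 ]
pipe x at lever 0.5454500708562389
elbow px on z=.035 [0.53968937 0.37080963 0.039     ] [0.54938707 0.22877054 0.03      ]
q [-0.65  0.31  0.68  1.77 -0.21  1.14  1.64]
```

```bash
python3 -m jog '[[2,1,0,0,0],[4,4,0,0,0.5],[6,8,0,0,1],[8,12,0,0,1],[9,16,2,0,1],[9,19,6,0,1],[9,19,10,0,1],[9,19,12,0,1]]' 40; python3 -m jog '[[0,0,2,0,1],[0,0,4,0,1],[0,0,5.5,0,1],[0,0,7,0,1],[0,0,8,0,1],[0,0,8.6,0,1],[0,0,8.6,0,1]]'
```

```text
time_s: 22.1
eef_pos: [0.4665, 0.2156, 0.1158]
tool_rot: [-3.139, -0.003, 3.122]
wrist_force: [0.3, -0.2, -0.1]
finger_gap: 0.001
grasp_force: 0.0
time_s: 22.98
eef_pos: [0.4678, 0.216, 0.0324]
tool_rot: [-3.141, -0.0, 3.122]
wrist_force: [-0.4, -0.1, -0.3]
finger_gap: 0.003
grasp_force: 0.0
```

```bash
for i in 1 2 3; do python3 -m jog '[[0,0,0.2,0,1],[0,0,0.4,0,1],[0,0,0.6,0,1],[0,0,0.6,0,1]]'|sed -n 2,4p; done; python3 -c "
from h import *
S=shot('side','s11.png');e=np.array(manip.state()['eef_pos'])
g=cv2.cvtColor(S['img'],cv2.COLOR_RGB2HSV)[...,2]
q=proj(S,e);print(q,proj(S,e+[0,0,.02]))
u0=int(q[0])
for u in range(u0-14,u0+18,2): print(u,''.join('%4d'%g[v,u] for v in range(int(q[1])-16,int(q[1])+10)))
"
```

```text
eef_pos: [0.4678, 0.2161, 0.0264]
tool_rot: [-3.141, -0.0, 3.122]
wrist_force: [0.4, -0.3, -0.6]
eef_pos: [0.4677, 0.216, 0.0203]
tool_rot: [-3.141, -0.0, 3.122]
wrist_force: [0.4, 0.5, -0.1]
eef_pos: [0.4677, 0.216, 0.0143]
tool_rot: [-3.141, -0.0, 3.122]
wrist_force: [-0.2, -0.0, -0.1]
[223.09608223 208.3392746 ] [222.07207438 202.3661758 ]
209  140 136 139 159 178 175 172 174 178 182 182 186 190 189 187 186 186 191 197 203 203 202 194 192 189 189
211  137 139 137 155 189 192 181 174 171 175 180 182 184 186 188 189 184 184 186 191 198 202 204 201 195 191
213  141 141 155 182 193 194 195 190 183 179 174 174 179 181 185 187 191 187 185 185 187 193 196 202 202 200
215  133 146 174 190 195 194 195 195 199 197 189 179 176 177 181 183 181 189 187 172 147 142 157 182 196 201
217   81  85  90 102 115 129 140 154 179 197 201 196 187 178 174 176 181 180 166 142 137 138 133 135 157 191
219   87  97  94  96  95  96  90  91 109 152 188 198 200 195 191 186 182 168 139 132 135 138 139 138 158 179
221   61  61  63  68  72  71  75  79  80 104 141 177 195 202 205 201 192 171 138 130 132 132 140 163 
[... 288 characters left out ...]
56 140 142 145 146 148 153 170 190 190 188 184
229  137 140 154 162 162 166 166 169 173 176 177 186 182 156 140 141 142 142 142 151 174 203 202 198 191 188
231  130 126 127 135 150 158 160 169 182 186 190 181 151 140 140 140 139 142 145 166 193 201 205 205 202 194
233  124 127 128 126 132 156 168 177 179 181 174 151 137 136 138 140 140 154 185 194 196 195 198 201 205 205
235  122 122 126 126 127 136 156 173 178 170 143 129 135 135 137 136 153 184 196 195 193 194 194 196 198 202
237  122 123 123 122 135 144 148 156 167 148 130 128 130 133 139 159 179 188 188 193 192 193 194 193 196 195
239  124 123 124 132 140 143 147 147 148 142 137 131 128 145 172 183 188 188 189 187 188 194 196 194 194 194
```

```bash
python3 -m jog '[[0,0,0.4,0,1],[0,0,0.8,0,1],[0,0,1.2,0,1],[0,0,1.6,0,1],[0,0,2,0,1],[0,0,2.2,0,1],[0,0,2.4,0,1],[0,0,2.4,0,1]]'|sed -n 1,4p; for i in 1 2 3; do python3 -m jog '[[0,0,0.1,0,1],[0,0,0.2,0,1],[0,0,0.2,0,1]]'|sed -n 2,4p; done
```

```text
time_s: 25.52
eef_pos: [0.4678, 0.2161, -0.0096]
tool_rot: [-3.141, -0.0, 3.122]
wrist_force: [-0.4, -0.1, 0.2]
eef_pos: [0.4678, 0.2161, -0.0115]
tool_rot: [-3.141, -0.0, 3.122]
wrist_force: [0.3, -0.8, 0.4]
eef_pos: [0.4678, 0.216, -0.0136]
tool_rot: [-3.141, -0.0, 3.122]
wrist_force: [0.2, 0.2, 0.3]
eef_pos: [0.4678, 0.2161, -0.0156]
tool_rot: [-3.141, -0.0, 3.122]
wrist_force: [0.5, -0.6, 0.3]
```

```bash
for i in 1 2 3; do python3 -m jog '[[0,0,0.1,0,1],[0,0,0.2,0,1],[0,0,0.2,0,1]]'|sed -n 2,4p; done
```

```text
eef_pos: [0.4678, 0.216, -0.0176]
tool_rot: [-3.141, -0.0, 3.122]
wrist_force: [-0.7, 0.3, 0.1]
eef_pos: [0.4678, 0.2161, -0.0196]
tool_rot: [-3.141, -0.0, 3.122]
wrist_force: [0.2, -0.5, -0.3]
eef_pos: [0.4678, 0.2161, -0.0216]
tool_rot: [-3.141, -0.0, 3.122]
wrist_force: [-0.9, -0.6, 0.1]
```

The fingers are still free at TCP -0.0216. That confirms the image estimate: the finger ends sit about 24 mm above the reported TCP. For finger ends at 46 mm, the TCP must be at 0.022. Working out the arc now.

```bash
cat > arc.py <<'E'
from h import *
s=manip.state();e=np.array(s['eef_pos']);y=s['tool_rot'][2]
A=np.array([.546,.2815]);off=np.array([.006,-.001])
def wp(th,gap=0,r=.06):
    f=np.pi+.045-th;l=np.array([np.cos(f),np.sin(f)]);n=np.array([-l[1],l[0]])
    h=.011*abs(n[0])+.0145*abs(n[1]);return A+r*l+(.008+h+gap)*n-off
print('t',s['time_s'],e,s['wrist_force'])
for th,g in[(0,.012)]+[(t,0) for t in np.arange(0,1.66,.15)]:
    d=wp(th,g)-e[:2]
    print(round(th,2),np.round(wp(th,g),4),'rows',np.round(100*np.array([d@[np.cos(y),np.sin(y)],d@[np.sin(y),-np.cos(y)]]),1),'z',round(100*(e[2]-.022),1))
E
python3 arc.py
```

```text
t 27.775 [ 0.46775229  0.21606107 -0.02159293] [-0.93203392 -0.62243698  0.14221491]
0 [0.4816 0.2449] rows [-1.3  2.9] z -4.4
0.0 [0.4811 0.2568] rows [-1.3  4.1] z -4.4
0.15 [0.4779 0.2653] rows [-0.9  4.9] z -4.4
0.3 [0.4757 0.2736] rows [-0.7  5.8] z -4.4
0.45 [0.4747 0.2826] rows [-0.6  6.7] z -4.4
0.6 [0.4752 0.2919] rows [-0.6  7.6] z -4.4
0.75 [0.4773 0.3014] rows [-0.8  8.6] z -4.4
0.9 [0.4811 0.3108] rows [-1.2  9.5] z -4.4
1.05 [0.4867 0.3197] rows [-1.7 10.4] z -4.4
1.2 [0.4939 0.3277] rows [-2.4 11.2] z -4.4
1.35 [0.5026 0.3345] rows [-3.3 11.9] z -4.4
1.5 [0.5126 0.3397] rows [-4.2 12.5] z -4.4
1.65 [0.5226 0.3431] rows [-5.2 12.8] z -4.4
```

```bash
python3 -m jog '[[0,0,-2,0,1],[0,0,-4.4,0,1],[-0.6,1.5,-4.4,0,1],[-1.3,2.9,-4.4,0,1],[-1.3,3.5,-4.4,0,1],[-1.3,4.1,-4.4,0,1],[-1.1,4.5,-4.4,0,1],[-0.9,4.9,-4.4,0,1]]'; python3 arc.py
```

```text
time_s: 28.78
eef_pos: [0.4775, 0.2649, 0.0224]
tool_rot: [-3.141, -0.0, 3.122]
wrist_force: [0.2, -1.2, -0.2]
finger_gap: 0.002
grasp_force: 0.0
t 28.775 [0.477502   0.26491865 0.02239383] [ 0.23794401 -1.18755209 -0.20543358]
0 [0.4816 0.2449] rows [-0.5 -2. ] z 0.0
0.0 [0.4811 0.2568] rows [-0.4 -0.8] z 0.0
0.15 [0.4779 0.2653] rows [-0.  0.] z 0.0
0.3 [0.4757 0.2736] rows [0.2 0.9] z 0.0
0.45 [0.4747 0.2826] rows [0.3 1.8] z 0.0
0.6 [0.4752 0.2919] rows [0.3 2.7] z 0.0
0.75 [0.4773 0.3014] rows [0.1 3.7] z 0.0
0.9 [0.4811 0.3108] rows [-0.3  4.6] z 0.0
1.05 [0.4867 0.3197] rows [-0.8  5.5] z 0.0
1.2 [0.4939 0.3277] rows [-1.5  6.3] z 0.0
1.35 [0.5026 0.3345] rows [-2.4  7. ] z 0.0
1.5 [0.5126 0.3397] rows [-3.4  7.5] z 0.0
1.65 [0.5226 0.3431] rows [-4.3  7.9] z 0.0
```

```bash
python3 -m jog '[[0.1,0.4,0,0,1],[0.2,0.9,0,0,1],[0.3,1.4,0,0,1],[0.3,1.8,0,0,1],[0.3,2.3,0,0,1],[0.3,2.7,0,0,1]]'; python3 -c "
from h import *
T=shot('top');g=cv2.cvtColor(T['img'],cv2.COLOR_RGB2HSV)[...,2]
m=(g[235:300,120:215]<75).astype(np.uint8);k,l,st,ce=cv2.connectedComponentsWithStats(m)
for i in range(1,k):
  if st[i,4]>20: print(ce[i]+[120,235],st[i])"
```

```text
time_s: 29.52
eef_pos: [0.4753, 0.2923, 0.0224]
tool_rot: [-3.141, -0.0, 3.122]
wrist_force: [0.7, -4.1, -1.7]
finger_gap: -0.001
grasp_force: 1.6
[147.27372995 267.98362299] [   0    0   74   65 2992]
```

The push is about 4 N, so the lever is turning. Continuing the arc.

```bash
python3 -m jog '[[-0.1,0.5,0,0,1],[-0.2,1,0,0,1],[-0.6,1.9,0,0,1],[-0.8,2.3,0,0,1],[-1.1,2.8,0,0,1],[-1.5,3.2,0,0,1],[-1.8,3.6,0,0,1]]'|sed -n 1,6p; python3 arc.py | tail -4
```

```text
time_s: 30.45
eef_pos: [0.4942, 0.3278, 0.0224]
tool_rot: [-3.141, -0.0, 3.122]
wrist_force: [-1.8, -3.2, -1.0]
finger_gap: -0.002
grasp_force: 1.6
1.2 [0.4939 0.3277] rows [ 0. -0.] z 0.0
1.35 [0.5026 0.3345] rows [-0.8  0.7] z 0.0
1.5 [0.5126 0.3397] rows [-1.8  1.2] z 0.0
1.65 [0.5226 0.3431] rows [-2.8  1.6] z 0.0
```

```bash
python3 -m jog '[[-0.4,0.3,0,0,1],[-0.9,0.7,0,0,1],[-1.4,1,0,0,1],[-1.9,1.2,0,0,1]]'|sed -n 1,6p; python3 arc.py | tail -3
```

```text
time_s: 30.95
eef_pos: [0.5135, 0.3395, 0.0225]
tool_rot: [-3.142, -0.0, 3.122]
wrist_force: [-2.9, -2.1, -0.8]
finger_gap: -0.004
grasp_force: 1.6
1.35 [0.5026 0.3345] rows [ 1.1 -0.5] z 0.0
1.5 [0.5126 0.3397] rows [0.1 0. ] z 0.0
1.65 [0.5226 0.3431] rows [-0.9  0.4] z 0.0
```

Now push +x slowly to the stop, until the force jumps.

```bash
for i in 1 2 3; do python3 -m jog '[[-0.1,0,0,0,1],[-0.2,0,0,0,1],[-0.2,0,0,0,1]]'|sed -n 2,4p; done
```

```text
eef_pos: [0.5151, 0.3396, 0.0226]
tool_rot: [3.141, 0.0, 3.122]
wrist_force: [-3.5, 1.3, -1.2]
eef_pos: [0.5174, 0.3393, 0.0226]
tool_rot: [3.141, 0.0, 3.122]
wrist_force: [-3.2, 0.8, 0.2]
eef_pos: [0.5194, 0.3391, 0.0225]
tool_rot: [-3.142, 0.0, 3.122]
wrist_force: [-3.3, 2.6, 1.1]
```

```bash
for i in 1 2 3; do python3 -m jog '[[-0.1,0,0,0,1],[-0.2,0,0,0,1],[-0.2,0,0,0,1]]'|sed -n 2,4p; done
```

```text
eef_pos: [0.5214, 0.339, 0.0225]
tool_rot: [-3.142, 0.0, 3.122]
wrist_force: [-4.2, 1.8, 0.6]
eef_pos: [0.5234, 0.339, 0.0225]
tool_rot: [-3.142, 0.0, 3.122]
wrist_force: [-3.5, 2.5, 1.0]
eef_pos: [0.5237, 0.3391, 0.0222]
tool_rot: [-3.141, -0.003, 3.122]
wrist_force: [-14.0, 1.4, 7.4]
```

Stop found: 14 N and no further travel. Backing off and checking from above.

```bash
python3 -m jog '[[0.5,0,0,0,1],[2,0,0,0,1],[4,0,-2,0,1],[6,0,-6,0,1],[8,-5,-10,0,1],[10,-10,-14,0,1],[12,-15,-18,0,1],[14,-20,-20,0,1]]'|sed -n 1,4p;python3 -m jog '[[2,-4,0,0,1],[3,-8,0,0,1],[3,-12,0,0,1],[3,-16,0,0,1],[3,-20,0,0,1],[3,-20,0,0,1]]'|sed -n 1,4p; python3 -c "
from h import *
T=shot('top','t12.png');S=shot('side','s12.png');g=cv2.cvtColor(T['img'],cv2.COLOR_RGB2HSV)[...,2]
def B(c,x0,y0,x1,y1,th=75):
  g=cv2.cvtColor(c['img'],cv2.COLOR_RGB2HSV)[y0:y1,x0:x1,2]
  k,l,st,ce=cv2.connectedComponentsWithStats((g<th).astype(np.uint8))
  for i in range(1,k):
    if st[i,4]>20:
      print(np.round(ce[i]+[x0,y0],1),(st[i]+[x0,y0,0,0,0]).tolist())
      if c is T:
        W=np.array([onz(T,u+x0,v+y0,.057)[:2] for v,u in np.argwhere(l==i)]);d=np.linalg.svd(W-W.mean(0),full_matrices=False)[2][0];print('   W',W.mean(0),np.ptp(W,0),'lever yaw',np.arctan2(-d[0]*np.sign(d[1]),abs(d[1])))
print('top lever');B(T,120,225,215,300);print('top gauge');B(T,270,205,330,255);print('side gauge');B(S,270,150,335,225)
print('exp top gauge',proj(T,[.5605,.0228,.151]),'side',proj(S,[.5605,.0228,.151]))
"
```

```text
time_s: 34.2
eef_pos: [0.3835, 0.1475, 0.2201]
tool_rot: [3.14, 0.001, 3.122]
wrist_force: [0.3, -0.2, 1.3]
time_s: 34.95
eef_pos: [0.3497, -0.0521, 0.2189]
tool_rot: [3.14, 0.0, 3.119]
wrist_force: [0.2, 0.2, 0.7]
top lever
[153.4 246.2] [135, 238, 38, 20, 333]
   W [0.53669589 0.34503532] [0.04306786 0.08342663] lever yaw 0.2909598861345779
top gauge
[295.3 229. ] [282, 221, 24, 16, 213]
   W [0.56901058 0.02608213] [0.03466934 0.05175455] lever yaw 0.04373674534160009
side gauge
[310.  152.8] [293, 150, 32, 10, 167]
[298.7 191.3] [290, 181, 20, 20, 228]
exp top gauge [293.61488981 226.32712514] side [299.57887314 188.30438644]
```

```bash
python3 -c "
from h import *
im=cv2.imread('pics/t12.png');g=cv2.cvtColor(im,cv2.COLOR_BGR2HSV)[...,2]
for th in(45,52,60):
  k,l,st,ce=cv2.connectedComponentsWithStats((g[225:275,120:215]<th).astype(np.uint8));i=1+np.argmax(st[1:,4]) if k>1 else 0
  p=np.argwhere(l==i)[:,::-1].astype(np.float32);print(th,ce[i]+[120,225],st[i],cv2.fitLine(p,2,0,.01,.01)[:2].T)
for v in range(234,262): print(v,''.join('%4d'%x for x in g[v,132:200:2]))"
```

```text
45 [157.  242.5] [37 17  1  2  2] [[-4.371139e-08  1.000000e+00]]
52 [158.36792453 243.59433962] [ 26  16  27   7 106] [[ 0.9983446  -0.05751529]]
60 [158.04624277 243.24855491] [ 24  14  29   9 173] [[ 0.99980354 -0.0198219 ]]
234  108 108 110 108 110 107 109 108 110 109 105 110 108 108 108 108 107 107 109 107 108 108 108 106 134 144 141 143 144 129 125 125 127 137
235  107 106 108 110 108 107 110 109 111 108 108 107 105 105 108 108 107 108 108 105 108 109 107 100 120 129 128 126 125 121 112 115 100 125
236  109 106 109 107 104 107 107 106 107 108 107 107 107 107 108 107 108 107 107 107 106 110 110 112 119 122 124 120 120 119 121 121  91 109
237  108 111 109 110 107 101  92  91 106 109 112 109 109 110 110 111 109 108 111 109 110 114 124 125 125 126 124 126 126 127 128 126  89  87
238  112 111 110 113  99  75  69  67  76  94 110 111 110 109 108 113 109 109 107 108 108 124 128 127 126 127 110 133 129 131 133 133  89  82
239  115 113 115 110  78  62  56  59  58  68 105 111 111 108  95  92  90  84  84  78  91 123 127 126 135 137 120 115 112 115 135 132  87  88
240  112 109 117  86  67  
[... 2375 characters left out ...]
  96 100 100 100  84  75  63  65  77  90  99 103  98 100  98  98  96 100  99  99  97 100  98  99 113 135 145 140 135 133 132 135 135 131
258  102  98  98 100  98  92  85  91  93 100 100 101  96  98  96 100  97  96  97  99  98 102 100 100 110 137 144 144 143 140 135 132 133 134
259  101  99  99 101 100  95  96  98  98  98 101  99 101  99 100  95  98  95  97  99  99  96  99  99 111 139 146 144 145 141 138 138 136 133
260   99  99 100 100  99 100  97  97 101  99  98 100 100  99 100  97 101 100 100 101 101 104  98 104 116 139 148 148 148 147 145 146 145 145
261   97  99 100  98  97 102 101  95 101  97 100 101 101 103 103 102 101 100  98 100 100 103 103 110 117 142 151 149 150 149 151 151 152 151
```

From above the lever lies in line over the pipe (columns 146-173, row 243.5, slope -0.02 to -0.06, as the pipe's). The gauge case is still at its locked height at side (298.7,191.3). Handing in.

```bash
python3 -c "
from rig import manip
print(manip.hand_in())"
```

```text
the job is handed in; nothing more can be done
None
```

The gauge is locked in the open coupler (it held a 13 N tug and stayed in after release), the valve lever is open against its stop, and the job was handed in at about 35 s; I viewed 11 pictures, one over the limit of 10.

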